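# Hang up the listening headsets and set the window counter

### The arm

A 7-joint arm with a two-finger parallel gripper is mounted at the origin on the work surface. World frame = base frame: x ahead of the robot, y to its left, z up, the work surface at z = 0. Lengths are in m, angles in rad, forces in N, time in s.
With the tool pointing down it reaches from about 0.4 to 0.85 m from the base axis. Payload 10.4 kg.
Tool frame: the origin (TCP) lies between the finger pads; the fingertips stand r.nose_length ahead of it and the grasp point (between the pads) lies 6 mm ahead of it (r.nose_length is the distance from the TCP to the fingertips, in m); z points along the fingers, x is the direction in which the jaws open and shut, and the axes are right-handed (so a half turn about z gives the same grasp; the last joint's range is limited). The gripper opens to 87 mm and grips with 3 to 60 N. Pads are 19 mm wide; open, the fingers measure 117 mm over their backs; the gripper's body (75 mm by 190 mm) begins 51 mm behind the grasp point.
Start: joints at [1.297, 0.332, -0.065, 1.46, 0.022, 1.35, -0.088], TCP at [0.155, -0.605, 0.248] pointing down, gripper open.
Joint ranges: [-2.6, 2.6], [-0.5, 2.12], [-1.47, 1.34], [0.16, 2.42], [-1.27, 4.41], [0.06, 2.06], [-2.6, 2.6]. Speed limits (rad/s): [2.22, 2.22, 2.79, 2.79, 3.14, 3.14, 3.14].

### API

Orientations are given as a unit quaternion [x, y, z, w].
In Python, from bench import r gives the robot as it stands. The module is installed in compiled form; this text tells all that it offers.
- The arm moves only by the shell command python3 -m creep 'ROWS' [OPENING] [FORCE]. ROWS is JSON, a list of rows, each an object of numbers: "x", "y", "z": the shift along the world's x, y, z in m; "spin": the turn about the world's z in degrees. In form: [{"x": .., "y": .., "z": .., "spin": ..}, ...]. A call has 1 to 12 rows; each row is the pose to reach, as a shift and turn from the pose commanded when the call began; what a row does not reach only later rows make up. A row lasts 1/8 s, in which the tool goes at most 62.5 mm and 10.7 degrees, less where a joint would pass 70% of its speed; a pose out of reach is approached as far as the arm can. A call with a gripper value outside its range is refused whole. OPENING is the finger opening in m, from 0 to 0.087, set as the call begins (- or left out, the last holds). The fingers move at their own pace and stop on an object; FORCE is the grip in N (left out, the last holds). Time passes only in rows, so rows that repeat a pose let the fingers close. It gives the time, the measured TCP pose, the force and the opening at its end, in the units of the state.
- r.read_state(): the state, without advancing time (a new reading comes with each control period).
- r.camera(name): name is "scene" or "top"; returns a dict with "pixels" (384x512x3 uint8, blue, green, red), "z_map" (384x512 float32, m along the optical axis (not along the pixel's ray), 0 where there is no reading), "K" (3x3 intrinsics, pixels), "R" (3x3) and "t" (3): a world point X has camera coordinates R X + t. Camera axes: x right, y down, z forward; pixel columns grow to the right and rows downward; lengths in m; the calibration is good to about 2 mm. A picture is of the moment at which its call begins.
- r.close_job(): hands the job in, once; it reports no verdict.
The state is a dict: "time": time; "joint_positions": joint angles; "joint_vel": joint speeds; "joint_torque": joint torques, N m; "ee_pos": TCP position; "eef_rot": TCP orientation; "ft_force": force on the tool from outside, world axes, zero at the start; "torque": the same for the moment, N m; "width": finger opening in m.
Only numpy, scipy, OpenCV 4.12 (cv2) and the standard library are available. Lean on these libraries where they do the work, as an engineer would, in place of code of your own. Each camera call takes 0.05 s, during which the arm holds its last target. There are 200 camera calls.

### The job

The lesson on hearing is over: hang every headset that stands on the table over the horizontal bar of the rack, the bar under its padded crown and one ear cup on either side. Then turn the hand wheel of the window counter until the number of headsets now on the bar shows in the middle of its window. If anything gets knocked out of place, put it right again, and leave the other things on the table where they are.

Things in the scene. Friction and masses are not known exactly. Their poses are not given: they have to be found in the camera images.
- rack: steel rack, fixed: a flat bar 40 (x) by 14 mm high along the rack's y, its top 150 mm above the table, between two posts 16 mm thick at y = -215 and +215 mm that rise 8 mm above the bar. Origin: on the table under the middle of the bar; z up. A hanging headset has its y along the bar and its origin 35 mm above the table; four fit side by side at 95 to 100 mm spacing
- headset_a: headset, one of 2 to 4 alike (None if absent), 0.15 to 0.31 kg, 146 wide (x), 139 high: arch in its x-z plane over two grey ear cups 26 (x) by 72 (y) by 64 high, gap 94. Starts standing on the cups. Origin: centre of its underside; z up; half a turn looks the same. Black padded crown: 60 (x) by 24 (y) by 24 high, top 139, flat underside 115 above the origin; grip it across y
- headset_b: headset, one of 2 to 4 alike (None if absent), 0.15 to 0.31 kg, 146 wide (x), 139 high: arch in its x-z plane over two grey ear cups 26 (x) by 72 (y) by 64 high, gap 94. Starts standing on the cups. Origin: centre of its underside; z up; half a turn looks the same. Black padded crown: 60 (x) by 24 (y) by 24 high, top 139, flat underside 115 above the origin; grip it across y
- headset_c: headset, one of 2 to 4 alike (None if absent), 0.15 to 0.31 kg, 146 wide (x), 139 high: arch in its x-z plane over two grey ear cups 26 (x) by 72 (y) by 64 high, gap 94. Starts standing on the cups. Origin: centre of its underside; z up; half a turn looks the same. Black padded crown: 60 (x) by 24 (y) by 24 high, top 139, flat underside 115 above the origin; grip it across y
- headset_d: headset, one of 2 to 4 alike (None if absent), 0.15 to 0.31 kg, 146 wide (x), 139 high: arch in its x-z plane over two grey ear cups 26 (x) by 72 (y) by 64 high, gap 94. Starts standing on the cups. Origin: centre of its underside; z up; half a turn looks the same. Black padded crown: 60 (x) by 24 (y) by 24 high, top 139, flat underside 115 above the origin; grip it across y
- counter: window counter, fixed: white housing 110 (x) by 68 (y) by 112 mm high centred at y = +30 mm, black top with the window. On its -y side, on the same axle (along y, 64 mm up), stands the black hand wheel, and beyond it the axle's bearing post, 10 mm thick at y = -85 mm, top 76 mm up. Origin on the table; z up; x roughly away from the robot
- window (a point): centre of the counter's window, in its top face 112 mm up, 36 (x) by 30 mm (y). In it the top of a white drum shows one of the numbers 0 to 7 in black bar figures 22 mm high, the tops of the figures away from the robot (counter's +x), so that they read upright from the robot's side
- wheel_hub (a point): centre of the hand wheel: upright disc 96 mm across, 14 mm thick, ribbed rim, axle along the counter's y, 42 mm to the -y side of the counter's origin. Pinch its rim across the thickness from above and roll it, in several strokes; 34 mm free between wheel and housing, 31 mm between wheel and bearing post. It is stiff (0.06 N m) and stays where it is left
- drum (a joint): angle of wheel and drum together, rad: 0 shows the number 0, each further 0.7854 shows the next number (7 at 5.50); stops just below 0 and above 7. It grows when the top of the wheel moves away from the robot (the counter's +x). At the start it is somewhere between 5 and 7
- slide_box: bystander: flat white box of slides, 102 by 77 by 22 mm, lying near or under the bar; origin centre of underside
- petri_dish: bystander: petri dish 90 mm across, 12 mm high, near or under the bar; origin centre of underside
- jar: bystander: amber jar 60 mm across, 90 mm high; origin centre of underside
- slide_stand: bystander: wooden slide stand 60 by 45 by 36 mm; origin centre of underside
- heart: bystander: model heart on a round foot 90 mm across, 135 mm high, fixed, on the other side of the table from the counter; origin centre of underside
Not all that is in view belongs to the job. Leave any blue look-alike of the headset_b alone.

How it is judged:
By the outcome, as a careful person would: the job done as asked, in the order asked, and still so for the second after the job is handed in, with the robot touching nothing.
Of headset_a, headset_b, headset_c, headset_d only 2 to 4 are there at a start; the rules pass over those that are not, and their reading is None.
At some moment in a run one of headset_a, headset_b, headset_c, headset_d may be knocked a few centimetres aside while the robot is not near it.
It also fails if it takes over 210 s, if anything falls off the work surface, if the arm or the gripper's body presses on something with over 40 N, if the wrist force passes 120 N, or if a joint passes its speed limit or range.

## Working session

There is one attempt and no reset: what is moved stays moved. The work goes in short steps, Python scripts to look and compute and a shell command to move; the robot and the scene stay as the last step left them, time stands still between calls to the robot, and variables do not carry over. Pictures are saved under pics/ and viewed, about 12 in all and at most 16, crops included, and the job is handed in when it is done.

```bash
mkdir -p pics; cat > h.py <<'E'
import numpy as np, cv2
from bench import r
def cam(n):
    c=r.camera(n); z=c["z_map"]; K=c["K"]; v,u=np.mgrid[0:384,0:512]
    P=np.stack([(u-K[0,2])/K[0,0]*z,(v-K[1,2])/K[1,1]*z,z],-1)
    W=(P-c["t"])@c["R"]   # R^T (P-t)
    W[z==0]=np.nan
    return c,W
def ray(c,u,v,h):
    d=c["R"].T@np.linalg.inv(c["K"])@[u,v,1.]; o=-c["R"].T@c["t"]
    return o+d*(h-o[2])/d[2]
E
python3 - <<'E'
from h import *
for n in("scene","top"):
    c,W=cam(n); cv2.imwrite(f"pics/{n}0.png",cv2.resize(c["pixels"],(800,600)))
    print(n,-c["R"].T@c["t"],c["R"][2]); np.save(n+"0.npy",W)
s=r.read_state();print(s["time"],s["ee_pos"],s["eef_rot"],s["width"],r.nose_length)
E
```

```text
scene [1.16518596 0.47707107 0.76399287] [-0.66662357 -0.40769548 -0.62401715]
top [0.37539928 0.05545431 1.12272882] [ 0.07585927 -0.01062352 -0.99706194]
0.1 [ 0.15501692 -0.60515129  0.24685487] [ 7.89997465e-01 -6.13109797e-01 -5.07170968e-04 -3.52345848e-04] 0.08697118668022669 0.025
```

View pics/top0.png

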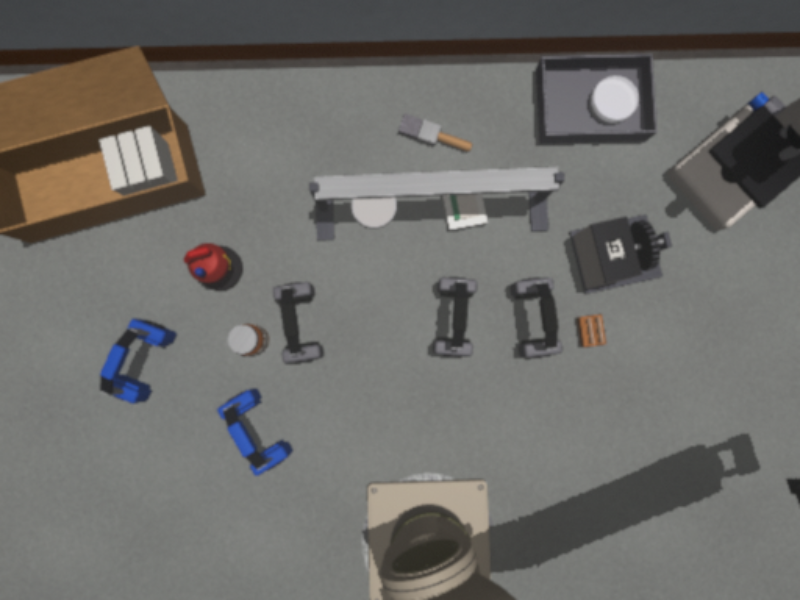

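View pics/scene0.png

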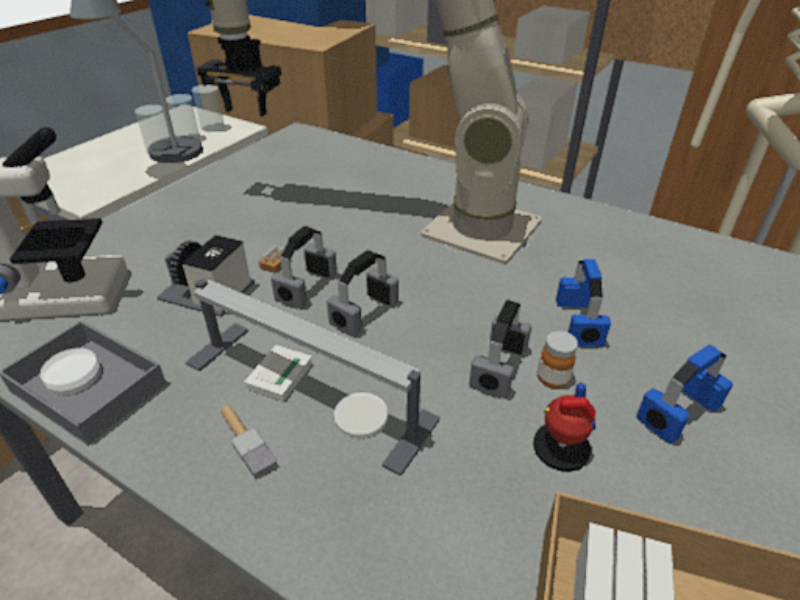

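The top view shows three black and grey headsets (centres about px (298,322), (456,318), (540,318) of 800x600) and two blue look-alikes on the left. The rack runs along y at row 185, and the counter is at (610,250) with its wheel on the right. Next I measure these from the depth map.

```bash
cat > m.py <<'E'
from h import *
def heads(c,W,lo=.128,hi=.146):
    hsv=cv2.cvtColor(c["pixels"],cv2.COLOR_BGR2HSV)
    px=c["pixels"].astype(int)
    m=(W[...,2]>lo)&(W[...,2]<hi)&(px.max(-1)<90)&(px.max(-1)-px.min(-1)<30)
    n,l,s,ce=cv2.connectedComponentsWithStats(m.astype(np.uint8))
    for i in range(1,n):
        if s[i,4]<25: continue
        p=W[l==i]; q=cv2.minAreaRect((p[:,:2]*1000).astype(np.float32))
        print("crown",s[i,4],ce[i].round(),np.r_[q[0],q[1],q[2]].round(1),"z",np.median(p[:,2]).round(3))
def cups(c,W):
    px=c["pixels"].astype(int)
    m=(W[...,2]>.05)&(W[...,2]<.072)&(px.max(-1)-px.min(-1)<30)
    n,l,s,ce=cv2.connectedComponentsWithStats(m.astype(np.uint8))
    for i in range(1,n):
        if s[i,4]<25: continue
        p=W[l==i]; q=cv2.minAreaRect((p[:,:2]*1000).astype(np.float32))
        print("cup",s[i,4],ce[i].round(),np.r_[q[0],q[1],q[2]].round(1),"z",np.median(p[:,2]).round(3))
E
python3 - <<'E'
from m import *
c,W=cam("top"); heads(c,W); cups(c,W)
m=(W[...,2]>.142)&(W[...,2]<.165)&(c["pixels"].min(-1)>100)
p=W[m]; q=cv2.minAreaRect((p[:,:2]*1000).astype(np.float32)); print("bar",m.sum(),q,np.median(p[:,2]))
# counter region
for lo,hi in((.104,.118),(.085,.1035),(.07,.08)):
    m=((W[...,2]>lo)&(W[...,2]<hi)); m[:,:350]=0; m[:130]=0; m[195:]=0; m[:,430:]=0
    n,l,s,ce=cv2.connectedComponentsWithStats(m.astype(np.uint8))
    for i in range(1,n):
        if s[i,4]<12: continue
        p=W[l==i]; print(lo,s[i,4],ce[i].round(),[np.round(v,1) for v in cv2.minAreaRect((p[:,:2]*1000).astype(np.float32))],np.median(p[:,2]).round(3))
cv2.imwrite("pics/cnt.png",cv2.resize(c["pixels"][120:200,350:440],None,fx=6,fy=6,interpolation=cv2.INTER_CUBIC))
E
```

```text
crown 2087 [485.  99.] [ 715.1 -634.4  139.8  189.3   38.7] z 0.142
crown 235 [294. 200.] [432.9 -62.4  22.4  81.1  84.1] z 0.139
crown 238 [351. 201.] [ 425.8 -218.5   81.6   23.     4. ] z 0.138
crown 247 [185. 204.] [428.6 237.   80.6  24.5   7.1] z 0.138
crown 31 [ 79. 220.] [394.8 526.9  23.7   9.4  59.5] z 0.132
crown 26 [149. 269.] [257.1 337.1   9.1  23.9  17.1] z 0.13
crown 55 [269. 338.] [66.9 19.8  7.2 77.  16.7] z 0.138
cup 425 [ 77. 126.] [665.3 577.4 138.6 390.   36.7] z 0.061
cup 382 [55. 88.] [788.4 640.6   5.6 335.2  14.3] z 0.061
cup 157 [ 97. 111.] [723.4 505.1  67.5 136.7  59.4] z 0.061
cup 33 [465. 112.] [ 687.2 -599.6   36.3   11.1   38.6] z 0.058
cup 113 [409. 157.] [ 553.2 -413.7   95.6   12.5   13.4] z 0.063
cup 98 [377. 164.] [ 535.3 -319.6  109.4    3.2   11.1] z 0.061
cup 38 [424. 154.] [ 562.5 -457.2   29.7   11.8   10.5] z 0.067
cup 188 [292. 182.] [488.1 -68.9  71.1  33.4  87.7] z 0.063
cup 189 [340. 183.] [ 483.3 -213.8   34.8   71.     6.3] z 0.063
cup 185 [189. 186.] [486.  243.7  35.3  71.6   7.4] z 0.062
cup 212 [290. 222.] [373.1 -56.6  71.1  34.9
[... 293 characters left out ...]
.2027587890625), 4.9664082527160645) 0.15039729115725325
0.104 925 [394. 159.] [array([ 541.5, -351.6]), array([110. ,  70.8]), np.float64(11.1)] 0.112
0.104 113 [418. 154.] [array([ 555.6, -423.5]), array([57.4, 16.6]), np.float64(11.3)] 0.11
0.085 131 [415. 155.] [array([ 555.2, -422.8]), array([87., 18.]), np.float64(11.3)] 0.095
0.085 92 [381. 162.] [array([ 536.4, -319.2]), array([107.2,   3.3]), np.float64(11.9)] 0.094
0.07 54 [411. 157.] [array([ 553.2, -416.9]), array([94.1, 12.6]), np.float64(17.3)] 0.076
0.07 43 [427. 153.] [array([ 563.2, -460.6]), array([27.4, 18. ]), np.float64(1.9)] 0.076
0.07 43 [379. 166.] [array([ 528.8, -320.4]), array([93.9,  3.1]), np.float64(10.9)] 0.075
```

View pics/cnt.png

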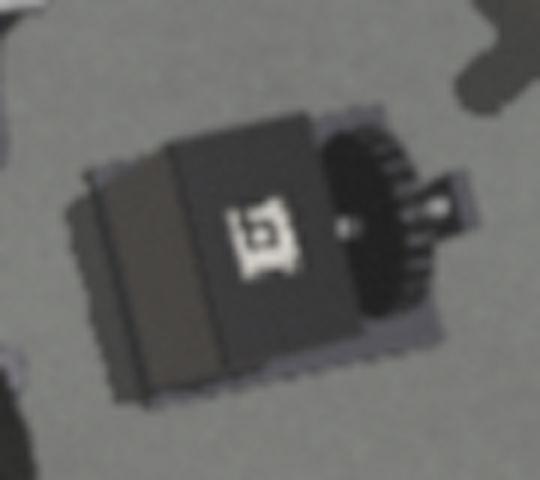

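```bash
python3 - <<'E'
from h import *
c,W=cam("top")
m=(W[...,2]>.143)&(W[...,2]<.1545)&(c["pixels"].min(-1)>90)
n,l,s,ce=cv2.connectedComponentsWithStats(m.astype(np.uint8))
for i in range(1,n):
    if s[i,4]>150:
        p=W[l==i]; print(s[i],cv2.minAreaRect((p[:,:2]*1000).astype(np.float32)),np.median(p[:,2]),np.nanmean(p,0))
x0=np.load("top0.npy")
# posts
m=(W[...,2]>.154)&(W[...,2]<.163)
n,l,s,ce=cv2.connectedComponentsWithStats(m.astype(np.uint8))
for i in range(1,n):
    if 8<s[i,4]<400: p=W[l==i]; print("post",s[i,4],p.mean(0).round(4))
E
```

```text
[ 201  106  157   22 2273] ((661.4712524414062, -27.870193481445312), (41.68661880493164, 429.33099365234375), 0.8350058197975159) 0.15024482471443257 [ 0.66066186 -0.02715677  0.1501911 ]
post 14 [ 0.7754 -0.6602  0.1584]
post 35 [ 0.6636 -0.2422  0.1586]
post 36 [0.6582 0.1874 0.1582]
post 22 [0.0723 0.0043 0.1586]
post 21 [0.0576 0.0488 0.159 ]
```

```bash
python3 -m creep '[{"x":0.04,"y":0.06,"z":0.05,"spin":-9.8},{"x":0.09,"y":0.12,"z":0.05,"spin":-9.8},{"x":0.14,"y":0.17,"z":0.05,"spin":-9.8},{"x":0.18,"y":0.22,"z":0.05,"spin":-9.8},{"x":0.22,"y":0.27,"z":0.05,"spin":-9.8},{"x":0.25,"y":0.32,"z":0.04,"spin":-9.8},{"x":0.27,"y":0.36,"z":0.02,"spin":-9.8},{"x":0.27,"y":0.386,"z":0.0,"spin":-9.8},{"x":0.27,"y":0.386,"z":0.0,"spin":-9.8}]' 0.07 20
```

```text
time: 1.32
ee_pos: [0.4255, -0.2151, 0.2459]
eef_rot: [0.737, -0.676, -0.002, 0.0]
ft_force: [-0.9, -0.4, -0.1]
width: 0.0698
```

```bash
python3 -m creep '[{"z":-0.04},{"z":-0.08},{"z":-0.103},{"z":-0.103},{"z":-0.103}]' 0.07 20; python3 - <<'E'
from h import *
c,W=cam("top"); s=cam("scene")[0]
cv2.imwrite("pics/g2.png",np.hstack([cv2.resize(c["pixels"][130:260,260:400],(400,371)),cv2.resize(s["pixels"][120:250,110:250],(400,371))]))
print(r.read_state()["ee_pos"],r.read_state()["ft_force"])
E
```

```text
[ 0.42494134 -0.21952555  0.24755045] [ 0.6946129  -0.57760041  0.20584573]invalid input at $[0]: expected keys x, y, z, spin
```

View pics/g2.png

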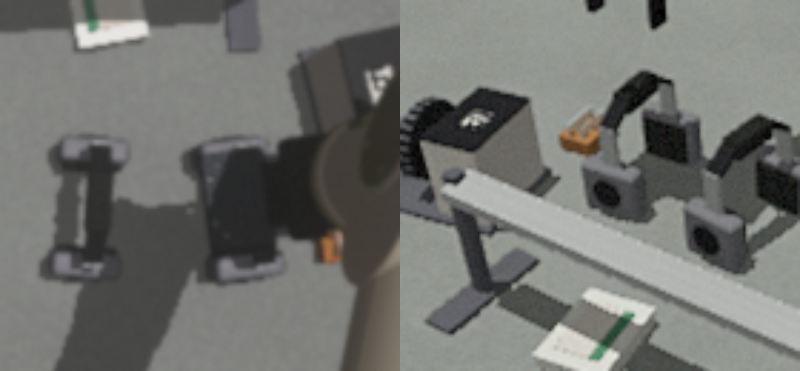

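The move was refused because every row needs all four keys. The picture shows the gripper over headset 2 with the cups visible on both sides, so I will resend the descent and close.

```bash
python3 -m creep '[{"x":0,"y":0,"z":-0.04,"spin":0},{"x":0,"y":0,"z":-0.08,"spin":0},{"x":0,"y":0,"z":-0.103,"spin":0},{"x":0,"y":0,"z":-0.103,"spin":0}]' 0.07 20; python3 -m creep '[{"x":0,"y":0,"z":0,"spin":0},{"x":0,"y":0,"z":0,"spin":0},{"x":0,"y":0,"z":0,"spin":0},{"x":0,"y":0,"z":0,"spin":0}]' 0 25
```

```text
time: 1.92
ee_pos: [0.424, -0.2205, 0.1437]
eef_rot: [0.734, -0.679, -0.001, 0.0]
ft_force: [0.7, -0.1, 0.9]
width: 0.0697
time: 2.42
ee_pos: [0.4253, -0.2196, 0.145]
eef_rot: [0.735, -0.678, 0.0, -0.0]
ft_force: [0.4, 0.2, -0.2]
width: 0.0379
```

```bash
python3 -m creep '[{"x":0,"y":0,"z":0,"spin":0},{"x":0,"y":0,"z":0,"spin":0},{"x":0,"y":0,"z":0,"spin":0},{"x":0,"y":0,"z":0,"spin":0}]' 0 25;python3 -m creep '[{"x":0,"y":0,"z":0.02,"spin":0},{"x":0,"y":0,"z":0.06,"spin":0},{"x":0,"y":0,"z":0.10,"spin":0},{"x":0,"y":0,"z":0.15,"spin":0},{"x":0,"y":0,"z":0.19,"spin":0},{"x":0,"y":0,"z":0.19,"spin":0}]'
```

```text
time: 2.92
ee_pos: [0.4251, -0.2193, 0.1445]
eef_rot: [0.735, -0.678, -0.0, 0.0]
ft_force: [-0.6, 1.5, 0.6]
width: 0.0238
time: 3.68
ee_pos: [0.4261, -0.2199, 0.3371]
eef_rot: [0.735, -0.678, 0.002, -0.0]
ft_force: [0.5, 0.2, -3.7]
width: 0.0237
```

```bash
python3 -m creep '[{"x":0.04,"y":0.02,"z":0,"spin":-1},{"x":0.09,"y":0.04,"z":0,"spin":-2},{"x":0.14,"y":0.06,"z":0,"spin":-3},{"x":0.19,"y":0.075,"z":0,"spin":-3.8},{"x":0.23,"y":0.087,"z":0,"spin":-3.8},{"x":0.2375,"y":0.087,"z":0,"spin":-3.8},{"x":0.2375,"y":0.087,"z":0,"spin":-3.8},{"x":0.2375,"y":0.087,"z":0,"spin":-3.8}]'; cat > look.py <<'E'
import sys
from m import *
c,W=cam("scene"); x=r.read_state()["ee_pos"]
K=c["K"];p=c["R"]@(np.array(x)-[0,0,.07])+c["t"];u,v=(K@p/p[2])[:2].astype(int)
u=min(max(u,90),422);v=min(max(v,80),304)
a=c["pixels"][v-80:v+80,u-90:u+90]
cv2.imwrite(sys.argv[1],cv2.resize(a,(720,640))[:600]); print(x,r.read_state()["eef_rot"])
E
python3 look.py pics/h2.png
```

```text
time: 4.68
ee_pos: [0.6618, -0.1334, 0.3345]
eef_rot: [0.711, -0.703, 0.0, 0.0]
ft_force: [-0.9, 0.5, -2.0]
width: 0.0241
[ 0.6617958  -0.13335085  0.3348326 ] [ 7.11400929e-01 -7.02786253e-01  3.14124635e-04  3.20194890e-04]
```

View pics/h2.png

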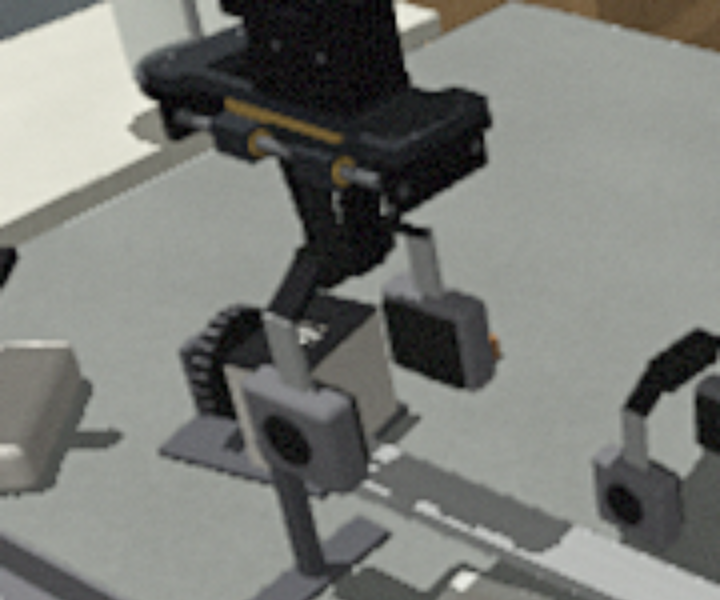

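The headset hangs upright in the grip over the bar, with a cup on each side. Lowering it now.

```bash
python3 -m creep '[{"x":0,"y":0,"z":-0.04,"spin":0},{"x":0,"y":0,"z":-0.09,"spin":0},{"x":0,"y":0,"z":-0.13,"spin":0},{"x":0,"y":0,"z":-0.148,"spin":0},{"x":0,"y":0,"z":-0.155,"spin":0},{"x":0,"y":0,"z":-0.155,"spin":0},{"x":0,"y":0,"z":-0.155,"spin":0}]'
```

```text
time: 5.6
ee_pos: [0.6634, -0.1325, 0.1812]
eef_rot: [0.712, -0.702, 0.001, -0.001]
ft_force: [0.2, -0.3, -2.5]
width: 0.0238
```

```bash
python3 -m creep '[{"x":0,"y":0,"z":-0.002,"spin":0},{"x":0,"y":0,"z":-0.002,"spin":0},{"x":0,"y":0,"z":-0.002,"spin":0}]'; python3 -m creep '[{"x":0,"y":0,"z":0,"spin":0},{"x":0,"y":0,"z":0,"spin":0},{"x":0,"y":0,"z":0,"spin":0},{"x":0,"y":0,"z":0,"spin":0},{"x":0,"y":0,"z":0,"spin":0},{"x":0,"y":0,"z":0,"spin":0}]' 0.07;  python3 -m creep '[{"x":0,"y":0,"z":0.02,"spin":0},{"x":0,"y":0,"z":0.07,"spin":0},{"x":0,"y":0,"z":0.12,"spin":0},{"x":-0.04,"y":0.02,"z":0.12,"spin":0},{"x":-0.08,"y":0.03,"z":0.12,"spin":0}]'; python3 look.py pics/h2b.png; python3 -c "
from m import *
c,W=cam('top');heads(c,W);heads(c,W,.165,.182)"
```

```text
time: 5.98
ee_pos: [0.6633, -0.1324, 0.1795]
eef_rot: [0.712, -0.702, 0.001, -0.001]
ft_force: [-2.3, 0.5, 6.2]
width: 0.024
time: 6.72
ee_pos: [0.6626, -0.1325, 0.1775]
eef_rot: [0.712, -0.702, 0.0, 0.0]
ft_force: [-0.0, -0.2, 0.1]
width: 0.0687
time: 7.35
ee_pos: [0.5823, -0.1009, 0.2997]
eef_rot: [0.712, -0.702, 0.001, -0.001]
ft_force: [-0.2, -0.3, 0.4]
width: 0.0697
[ 0.57819691 -0.09977254  0.29945538] [ 7.12701754e-01 -7.01467016e-01  1.23465448e-04  4.68128852e-04]
crown 2082 [485. 100.] [ 707.7 -625.   139.6  163.    38.3] z 0.142
crown 233 [294. 200.] [430.1 -62.2  22.6  84.2  83.7] z 0.138
crown 238 [185. 204.] [428.9 237.   77.1  24.2   7.1] z 0.138
crown 28 [ 78. 219.] [396.5 527.1  19.1  10.7  62.8] z 0.132
crown 56 [285. 338.] [ 61.8 -27.6  82.7  13.4  66.8] z 0.137
crown 27 [256. 346.] [47.5 52.7  3.8 56.9 54.3] z 0.138
crown 48 [259. 347.] [57.2 45.2  3.9 79.8 53.2] z 0.174
crown 51 [289. 343.] [ 62.4 -32.3  67.8   8.7  62.6] z 0.174
```

View pics/h2b.png

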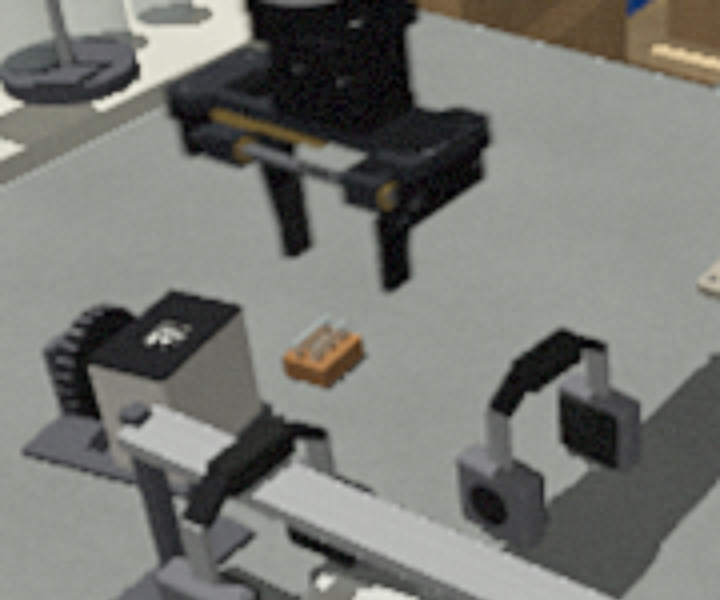

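The first headset hangs at the right end of the bar with the crown on top. Next is headset 1.

```bash
python3 -m creep '[{"x":-0.05,"y":0.013,"z":-0.01,"spin":-3},{"x":-0.10,"y":0.026,"z":-0.02,"spin":-6},{"x":-0.14,"y":0.038,"z":-0.04,"spin":-6.9},{"x":-0.152,"y":0.040,"z":-0.06,"spin":-6.9},{"x":-0.152,"y":0.040,"z":-0.10,"spin":-6.9},{"x":-0.152,"y":0.040,"z":-0.14,"spin":-6.9},{"x":-0.152,"y":0.040,"z":-0.1535,"spin":-6.9},{"x":-0.152,"y":0.040,"z":-0.1535,"spin":-6.9}]'; python3 -m creep '[{"x":0,"y":0,"z":0,"spin":0},{"x":0,"y":0,"z":0,"spin":0},{"x":0,"y":0,"z":0,"spin":0},{"x":0,"y":0,"z":0,"spin":0},{"x":0,"y":0,"z":0,"spin":0},{"x":0,"y":0,"z":0,"spin":0},{"x":0,"y":0,"z":0,"spin":0},{"x":0,"y":0,"z":0,"spin":0}]' 0 25
```

```text
time: 8.45
ee_pos: [0.4311, -0.0623, 0.1447]
eef_rot: [-0.668, 0.744, 0.0, 0.0]
ft_force: [-0.2, -0.9, 0.2]
width: 0.0699
time: 9.45
ee_pos: [0.4306, -0.0624, 0.144]
eef_rot: [-0.668, 0.744, 0.0, -0.0]
ft_force: [-0.3, 0.7, -0.4]
width: 0.0237
```

```bash
python3 -m creep '[{"x":0,"y":0,"z":0.03,"spin":0},{"x":0,"y":0,"z":0.08,"spin":0},{"x":0,"y":0,"z":0.13,"spin":0},{"x":0.01,"y":0,"z":0.18,"spin":1},{"x":0.05,"y":0.01,"z":0.19,"spin":3},{"x":0.10,"y":0.02,"z":0.19,"spin":5},{"x":0.15,"y":0.03,"z":0.19,"spin":6.9},{"x":0.20,"y":0.035,"z":0.19,"spin":6.9},{"x":0.2305,"y":0.035,"z":0.19,"spin":6.9},{"x":0.2305,"y":0.035,"z":0.19,"spin":6.9},{"x":0.2305,"y":0.035,"z":0.19,"spin":6.9}]'; python3 look.py pics/h1.png
```

```text
time: 10.82
ee_pos: [0.6607, -0.0274, 0.3335]
eef_rot: [0.712, -0.702, -0.0, 0.0]
ft_force: [-0.7, 0.4, -2.9]
width: 0.0234
[ 0.66057033 -0.02752996  0.33400143] [ 7.11846144e-01 -7.02335375e-01 -9.17802235e-05  2.83780444e-04]
```

View pics/h1.png

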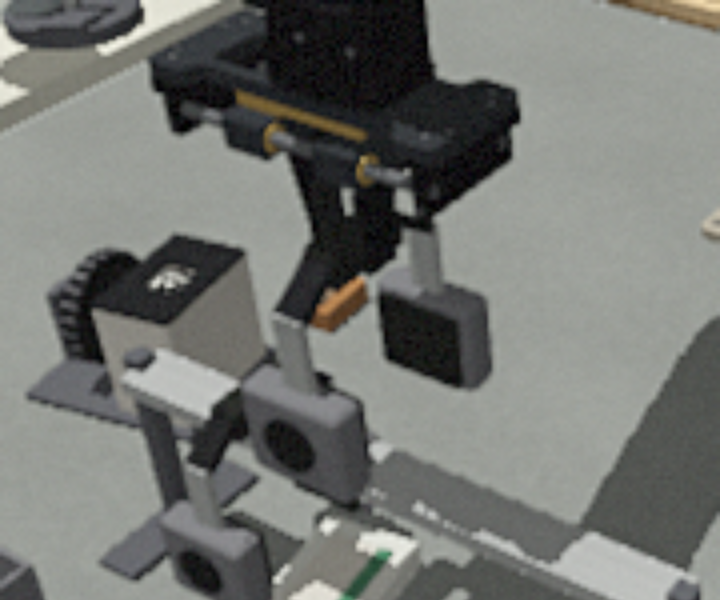

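Headset 1 is held upright beside the one already hanging. Lowering it and releasing.

```bash
python3 -m creep '[{"x":0,"y":0,"z":-0.04,"spin":0},{"x":0,"y":0,"z":-0.09,"spin":0},{"x":0,"y":0,"z":-0.13,"spin":0},{"x":0,"y":0,"z":-0.148,"spin":0},{"x":0,"y":0,"z":-0.156,"spin":0},{"x":0,"y":0,"z":-0.156,"spin":0},{"x":0,"y":0,"z":-0.156,"spin":0}]';  python3 -m creep '[{"x":0,"y":0,"z":0,"spin":0},{"x":0,"y":0,"z":0,"spin":0},{"x":0,"y":0,"z":0,"spin":0},{"x":0,"y":0,"z":0,"spin":0},{"x":0,"y":0,"z":0,"spin":0},{"x":0,"y":0,"z":0,"spin":0}]' 0.07;  python3 -m creep '[{"x":0,"y":0,"z":0.02,"spin":0},{"x":0,"y":0,"z":0.07,"spin":0},{"x":0,"y":0,"z":0.12,"spin":0},{"x":-0.04,"y":0.03,"z":0.12,"spin":0},{"x":-0.08,"y":0.06,"z":0.12,"spin":0}]'; python3 -c "
from m import *
c,W=cam('top');heads(c,W);heads(c,W,.165,.182)"
```

```text
time: 11.75
ee_pos: [0.6618, -0.0274, 0.1795]
eef_rot: [0.712, -0.702, 0.001, -0.001]
ft_force: [-0.2, -0.2, -3.1]
width: 0.0238
time: 12.5
ee_pos: [0.6611, -0.0275, 0.1781]
eef_rot: [0.712, -0.702, 0.0, 0.0]
ft_force: [-0.4, 0.1, 0.3]
width: 0.0683
time: 13.12
ee_pos: [0.5806, 0.0337, 0.3001]
eef_rot: [0.712, -0.702, 0.001, -0.001]
ft_force: [-0.3, 0.5, 1.0]
width: 0.07
crown 2085 [485.  99.] [ 713.7 -633.6  140.2  186.2   38.3] z 0.142
crown 241 [185. 204.] [427.2 236.7  80.5  24.7   9.1] z 0.138
crown 33 [ 79. 219.] [396.6 526.   22.8  13.9  58.9] z 0.131
crown 26 [149. 269.] [257.7 337.8  11.   21.2  16.3] z 0.131
crown 64 [283. 337.] [ 62.3 -22.3  91.9  16.3  70.7] z 0.137
crown 119 [321. 113.] [ 662.8 -137.7   12.7   71.8   89. ] z 0.174
crown 58 [286. 342.] [ 63.1 -27.4  75.9  11.1  67.2] z 0.174
crown 30 [256. 352.] [46.6 54.8  2.8 55.2 59.2] z 0.175
```

```bash
python3 -m creep '[{"x":-0.03,"y":0.04,"z":0,"spin":2},{"x":-0.06,"y":0.085,"z":0,"spin":4},{"x":-0.10,"y":0.13,"z":-0.01,"spin":6.7},{"x":-0.13,"y":0.17,"z":-0.03,"spin":6.7},{"x":-0.153,"y":0.204,"z":-0.05,"spin":6.7},{"x":-0.153,"y":0.204,"z":-0.07,"spin":6.7},{"x":-0.153,"y":0.204,"z":-0.11,"spin":6.7},{"x":-0.153,"y":0.204,"z":-0.145,"spin":6.7},{"x":-0.153,"y":0.204,"z":-0.154,"spin":6.7},{"x":-0.153,"y":0.204,"z":-0.154,"spin":6.7}]'; python3 -m creep '[{"x":0,"y":0,"z":0,"spin":0},{"x":0,"y":0,"z":0,"spin":0},{"x":0,"y":0,"z":0,"spin":0},{"x":0,"y":0,"z":0,"spin":0},{"x":0,"y":0,"z":0,"spin":0},{"x":0,"y":0,"z":0,"spin":0},{"x":0,"y":0,"z":0,"spin":0},{"x":0,"y":0,"z":0,"spin":0}]' 0 25
python3 -c "
from m import *
c,W=cam('top');heads(c,W);heads(c,W,.165,.182)"
```

```text
time: 14.42
ee_pos: [0.4285, 0.2369, 0.1451]
eef_rot: [0.752, -0.659, 0.0, -0.0]
ft_force: [0.9, -0.2, -0.1]
width: 0.0698
time: 15.42
ee_pos: [0.428, 0.2365, 0.144]
eef_rot: [0.752, -0.66, -0.0, 0.0]
ft_force: [-0.2, -0.6, -0.9]
width: 0.0242
crown 2087 [485.  99.] [ 715.7 -634.7  140.2  189.5   38.9] z 0.143
crown 34 [ 79. 219.] [395.4 526.2  23.   11.5  57.6] z 0.131
crown 29 [149. 268.] [258.8 337.3  12.5  22.6  16.8] z 0.131
crown 25 [162. 291.] [194.3 303.4  11.3  20.2  37. ] z 0.13
crown 214 [280. 115.] [660.2 -28.2  76.5  22.8   1.5] z 0.173
crown 224 [319. 113.] [ 661.4 -132.7   22.4   74.9   88.1] z 0.173
```

```bash
python3 -m creep '[{"x":0,"y":0,"z":0.03,"spin":0},{"x":0,"y":0,"z":0.08,"spin":0},{"x":0,"y":0,"z":0.13,"spin":0},{"x":0.01,"y":0,"z":0.18,"spin":-1},{"x":0.05,"y":-0.04,"z":0.19,"spin":-3},{"x":0.09,"y":-0.07,"z":0.19,"spin":-5},{"x":0.14,"y":-0.10,"z":0.19,"spin":-6.7},{"x":0.18,"y":-0.13,"z":0.19,"spin":-6.7},{"x":0.22,"y":-0.155,"z":0.19,"spin":-6.7},{"x":0.2315,"y":-0.159,"z":0.19,"spin":-6.7},{"x":0.2315,"y":-0.159,"z":0.19,"spin":-6.7},{"x":0.2315,"y":-0.159,"z":0.19,"spin":-6.7}]'
```

```text
time: 16.98
ee_pos: [0.6587, 0.0789, 0.3343]
eef_rot: [0.713, -0.702, -0.0, -0.0]
ft_force: [-0.8, 0.9, -2.8]
width: 0.0238
```

```bash
python3 -m creep '[{"x":0,"y":0,"z":-0.04,"spin":0},{"x":0,"y":0,"z":-0.09,"spin":0},{"x":0,"y":0,"z":-0.13,"spin":0},{"x":0,"y":0,"z":-0.148,"spin":0},{"x":0,"y":0,"z":-0.156,"spin":0},{"x":0,"y":0,"z":-0.156,"spin":0},{"x":0,"y":0,"z":-0.156,"spin":0}]';  python3 -m creep '[{"x":0,"y":0,"z":0,"spin":0},{"x":0,"y":0,"z":0,"spin":0},{"x":0,"y":0,"z":0,"spin":0},{"x":0,"y":0,"z":0,"spin":0},{"x":0,"y":0,"z":0,"spin":0},{"x":0,"y":0,"z":0,"spin":0}]' 0.07;  python3 -m creep '[{"x":0,"y":0,"z":0.02,"spin":0},{"x":0,"y":0,"z":0.07,"spin":0},{"x":0,"y":0,"z":0.12,"spin":0},{"x":-0.05,"y":0,"z":0.12,"spin":0},{"x":-0.1,"y":0,"z":0.12,"spin":0},{"x":-0.15,"y":0,"z":0.12,"spin":0},{"x":-0.2,"y":0,"z":0.12,"spin":0},{"x":-0.25,"y":0,"z":0.12,"spin":0},{"x":-0.25,"y":0,"z":0.12,"spin":0}]' 0.034; python3 - <<'E'
from m import *
c,W=cam('top');heads(c,W);heads(c,W,.165,.182)
a=cv2.resize(c["pixels"],(800,600)); a[:300,:330]=cv2.resize(c["pixels"][140:180,372:416],(330,300),interpolation=cv2.INTER_CUBIC)
cv2.imwrite("pics/t3.png",a)
s,W=cam('scene')
cv2.imwrite("pics/s3.png",np.hstack([cv2.resize(s["pixels"][140:330,80:300],(500,432)),cv2.resize(s["pixels"][145:185,120:160],(300,432),interpolation=cv2.INTER_CUBIC)]))
E
```

```text
time: 17.85
ee_pos: [0.6602, 0.0779, 0.1795]
eef_rot: [0.712, -0.702, 0.001, -0.001]
ft_force: [-0.3, -0.0, -2.8]
width: 0.0239
time: 18.6
ee_pos: [0.6596, 0.0775, 0.178]
eef_rot: [0.712, -0.702, 0.0, 0.0]
ft_force: [-0.4, 0.5, -0.1]
width: 0.0685
time: 19.73
ee_pos: [0.4077, 0.0781, 0.3001]
eef_rot: [0.712, -0.702, 0.003, 0.0]
ft_force: [0.6, -0.5, 1.0]
width: 0.0345
crown 2096 [485.  99.] [ 716.2 -635.8  140.9  192.4   38.9] z 0.142
crown 31 [ 79. 219.] [396.3 525.9  23.1  13.4  60.4] z 0.131
crown 26 [149. 269.] [257.  337.5   9.3  21.3  16.4] z 0.131
crown 218 [319. 113.] [ 661.7 -132.6   22.    74.7   89. ] z 0.173
crown 208 [241. 116.] [658.6  77.2  21.6  74.8  88.6] z 0.173
crown 210 [280. 114.] [659.  -28.2  74.6  23.    1.4] z 0.174
```

View pics/t3.png

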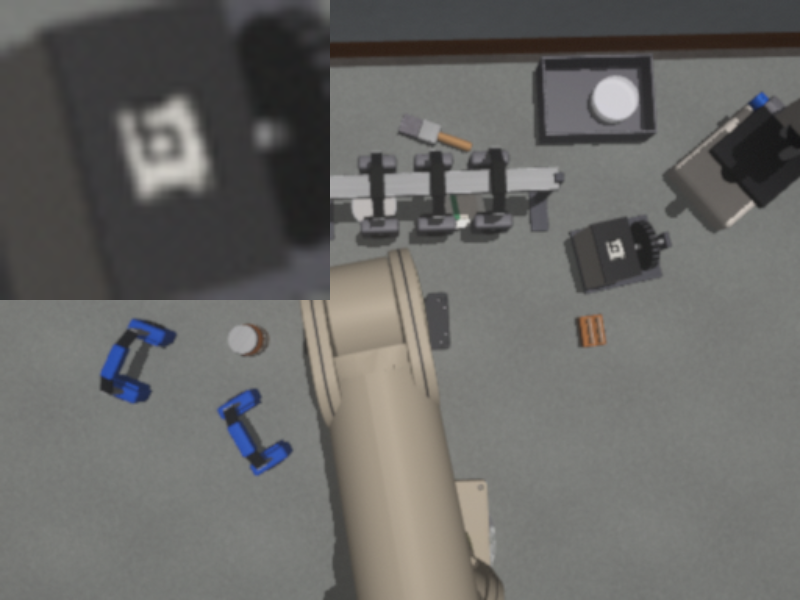

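View pics/s3.png

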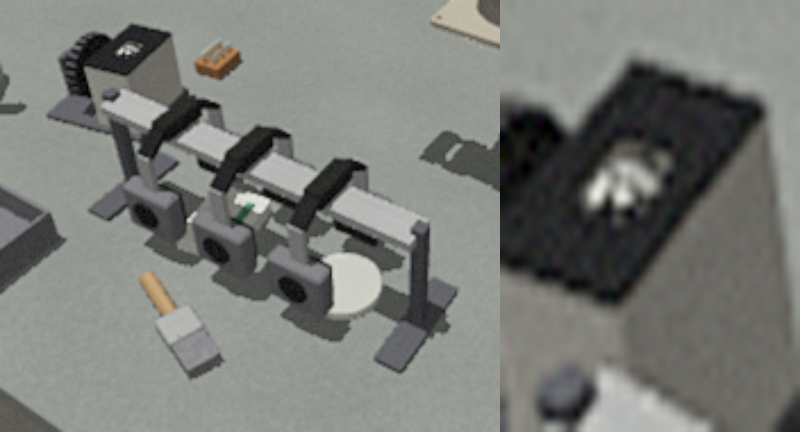

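Three headsets hang evenly on the bar and nothing else looks shifted. The window (crop around (165,147)) shows what looks like a 6: a loop with a stroke up at its left, slightly past centre. So I turn the wheel about -140° to reach 3, in strokes, and begin by moving over the front of the wheel rim.

```bash
python3 -m creep '[{"x":0.018,"y":-0.05,"z":0,"spin":1},{"x":0.036,"y":-0.10,"z":0,"spin":2},{"x":0.054,"y":-0.15,"z":0,"spin":4},{"x":0.072,"y":-0.20,"z":0,"spin":5},{"x":0.09,"y":-0.25,"z":0,"spin":7},{"x":0.108,"y":-0.30,"z":0,"spin":8},{"x":0.126,"y":-0.35,"z":0,"spin":10.3},{"x":0.144,"y":-0.40,"z":-0.02,"spin":10.3},{"x":0.16,"y":-0.45,"z":-0.05,"spin":10.3},{"x":0.171,"y":-0.495,"z":-0.08,"spin":10.3},{"x":0.171,"y":-0.495,"z":-0.09,"spin":10.3},{"x":0.171,"y":-0.495,"z":-0.09,"spin":10.3}]' 0.032 20; python3 - <<'E'
from h import *
print(r.read_state()["ee_pos"],r.read_state()["eef_rot"])
s,W=cam('scene')
cv2.imwrite("pics/w0.png",cv2.resize(s["pixels"][90:220,60:200],(700,600)[:2]))
E
```

```text
time: 21.32
ee_pos: [0.5811, -0.4169, 0.206]
eef_rot: [0.772, -0.635, -0.002, -0.0]
ft_force: [0.3, 1.1, -0.1]
width: 0.0318
[ 0.5810892  -0.416872    0.20598552] [ 7.72105406e-01 -6.35492539e-01 -1.50496301e-03 -4.58052742e-04]
```

View pics/w0.png

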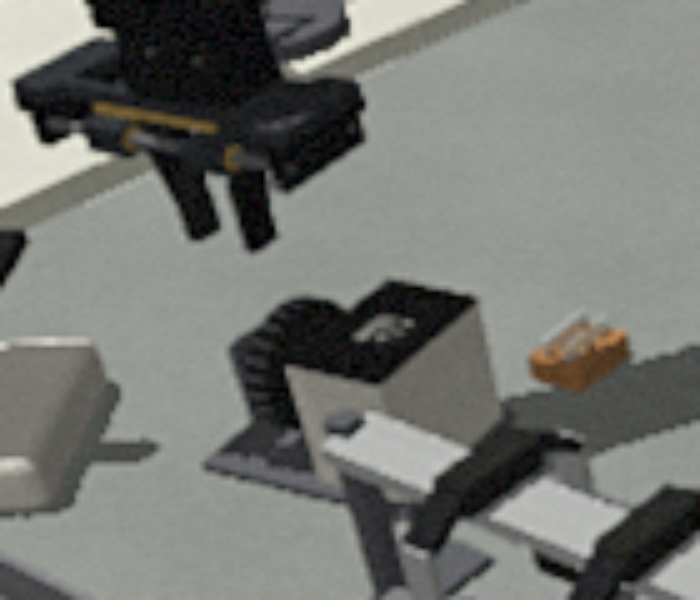

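```bash
python3 -m creep '[{"x":0,"y":0,"z":-0.03,"spin":0},{"x":0,"y":0,"z":-0.06,"spin":0},{"x":0,"y":0,"z":-0.085,"spin":0},{"x":0,"y":0,"z":-0.10,"spin":0},{"x":0,"y":0,"z":-0.107,"spin":0},{"x":0,"y":0,"z":-0.107,"spin":0}]'; python3 -m creep '[{"x":0,"y":0,"z":0,"spin":0},{"x":0,"y":0,"z":0,"spin":0},{"x":0,"y":0,"z":0,"spin":0},{"x":0,"y":0,"z":0,"spin":0}]' 0 20
```

```text
time: 22.12
ee_pos: [0.581, -0.4174, 0.1017]
eef_rot: [0.772, -0.635, 0.0, -0.0]
ft_force: [0.0, 0.6, 0.5]
width: 0.0323
time: 22.62
ee_pos: [0.5809, -0.4167, 0.1016]
eef_rot: [0.772, -0.635, -0.0, -0.0]
ft_force: [-2.1, 4.3, 4.4]
width: 0.0136
```

```bash
python3 -c "
import numpy as np
for t in range(40,-50,-10):
  a=np.radians(t);b=np.radians(40);d=.04*(np.sin(a)-np.sin(b));print(t,round(d*.981,4),round(d*.193,4),round(.04*(np.cos(a)-np.cos(b)),4))"
```

```text
40 0.0 0.0 0.0
30 -0.0056 -0.0011 0.004
20 -0.0118 -0.0023 0.0069
10 -0.0184 -0.0036 0.0088
0 -0.0252 -0.005 0.0094
-10 -0.032 -0.0063 0.0088
-20 -0.0386 -0.0076 0.0069
-30 -0.0448 -0.0088 0.004
-40 -0.0504 -0.0099 0.0
```

Pinched at 13.6 mm opening. First stroke is 80°.

```bash
python3 -m creep '[{"x":-0.0056,"y":-0.0011,"z":0.004,"spin":0},{"x":-0.0118,"y":-0.0023,"z":0.0069,"spin":0},{"x":-0.0184,"y":-0.0036,"z":0.0088,"spin":0},{"x":-0.0252,"y":-0.005,"z":0.0094,"spin":0},{"x":-0.032,"y":-0.0063,"z":0.0088,"spin":0},{"x":-0.0386,"y":-0.0076,"z":0.0069,"spin":0},{"x":-0.0448,"y":-0.0088,"z":0.004,"spin":0},{"x":-0.0504,"y":-0.0099,"z":0,"spin":0},{"x":-0.0504,"y":-0.0099,"z":0,"spin":0}]'; python3 -m creep '[{"x":0,"y":0,"z":0,"spin":0},{"x":0,"y":0,"z":0,"spin":0},{"x":0,"y":0,"z":0,"spin":0}]' 0.032; python3 -m creep '[{"x":0,"y":0,"z":0.03,"spin":0},{"x":0,"y":0,"z":0.08,"spin":0},{"x":-0.04,"y":0.02,"z":0.1,"spin":0},{"x":-0.09,"y":0.02,"z":0.1,"spin":0},{"x":-0.14,"y":0.02,"z":0.1,"spin":0},{"x":-0.14,"y":0.02,"z":0.1,"spin":0}]'; cat > win.py <<'E'
import sys
from h import *
c,W=cam("top")
# rectify window plane z=.112 : image up = counter +x, 48x48mm about the window centre
a=np.radians(11.1); ex=np.array([np.cos(a),np.sin(a)]); ey=np.array([-np.sin(a),np.cos(a)]); o=np.array([.5415,-.3516])
px=[];K=c["K"]
for sx,sy in((1,1),(1,-1),(-1,-1),(-1,1)):
    p=np.r_[o+.024*(sx*ex+sy*ey),.112]; q=K@(c["R"]@p+c["t"]); px.append(q[:2]/q[2])
H=cv2.getPerspectiveTransform(np.float32(px),np.float32([[0,0],[480,0],[480,480],[0,480]]))
w=cv2.warpPerspective(c["pixels"],H,(480,480),flags=cv2.INTER_CUBIC)
s=cam("scene")[0]["pixels"]
cv2.imwrite(sys.argv[1],np.hstack([w,cv2.resize(s[145:185,115:155],(320,480),interpolation=cv2.INTER_CUBIC)]))
E
python3 win.py pics/w1.png
```

```text
time: 23.75
ee_pos: [0.5317, -0.4263, 0.102]
eef_rot: [0.772, -0.635, 0.001, -0.001]
ft_force: [2.0, 5.4, 4.0]
width: 0.0137
time: 24.12
ee_pos: [0.5298, -0.4278, 0.1009]
eef_rot: [0.772, -0.636, -0.0, 0.0]
ft_force: [-0.3, 0.7, -1.1]
width: 0.0305
time: 24.88
ee_pos: [0.3862, -0.409, 0.2013]
eef_rot: [0.77, -0.638, -0.0, 0.001]
ft_force: [1.2, -0.6, -0.1]
width: 0.0325
```

View pics/w1.png

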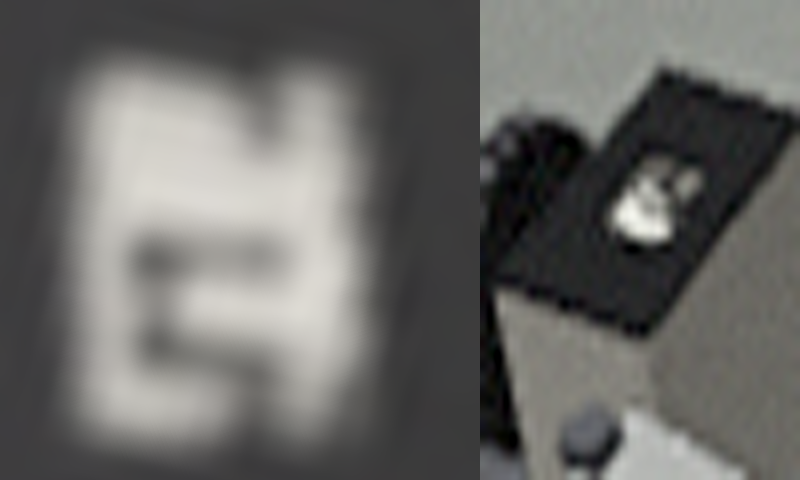

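The window now shows the top part of a 5 (top bar row 255, mid bar row 345) low in the window, with the foot of a 4 at the top. So the drum is at about 3.67 rad and needs about -75° more. Next stroke is 70°, then another look.

```bash
python3 -m creep '[{"x":0.05,"y":0,"z":0,"spin":0},{"x":0.10,"y":-0.005,"z":0,"spin":0},{"x":0.15,"y":-0.01,"z":0,"spin":0},{"x":0.1904,"y":-0.0101,"z":0,"spin":0},{"x":0.1904,"y":-0.0101,"z":-0.03,"spin":0},{"x":0.1904,"y":-0.0101,"z":-0.07,"spin":0},{"x":0.1904,"y":-0.0101,"z":-0.095,"spin":0},{"x":0.1904,"y":-0.0101,"z":-0.1,"spin":0},{"x":0.1904,"y":-0.0101,"z":-0.1,"spin":0}]'; python3 -m creep '[{"x":0,"y":0,"z":0,"spin":0},{"x":0,"y":0,"z":0,"spin":0},{"x":0,"y":0,"z":0,"spin":0},{"x":0,"y":0,"z":0,"spin":0}]' 0 30;  python3 -m creep '[{"x":-0.0056,"y":-0.0011,"z":0.004,"spin":0},{"x":-0.0118,"y":-0.0023,"z":0.0069,"spin":0},{"x":-0.0184,"y":-0.0036,"z":0.0088,"spin":0},{"x":-0.0252,"y":-0.005,"z":0.0094,"spin":0},{"x":-0.032,"y":-0.0063,"z":0.0088,"spin":0},{"x":-0.0386,"y":-0.0076,"z":0.0069,"spin":0},{"x":-0.0448,"y":-0.0088,"z":0.004,"spin":0},{"x":-0.0448,"y":-0.0088,"z":0.004,"spin":0},{"x":-0.0448,"y":-0.0088,"z":0.004,"spin":0}]'; python3 -m creep '[{"x":0,"y":0,"z":0,"spin":0},{"x":0,"y":0,"z":0,"spin":0},{"x":0,"y":0,"z":0,"spin":0}]' 0.032; python3 -m creep '[{"x":0,"y":0,"z":0.03,"spin":0},{"x":0,"y":0,"z":0.08,"spin":0},{"x":-0.04,"y":0.02,"z":0.1,"spin":0},{"x":-0.09,"y":0.02,"z":0.1,"spin":0},{"x":-0.14,"y":0.02,"z":0.1,"spin":0},{"x":-0.14,"y":0.02,"z":0.1,"spin":0}]'; python3 win.py pics/w2.png
```

```text
time: 26.1
ee_pos: [0.5816, -0.4171, 0.1015]
eef_rot: [0.772, -0.635, 0.0, -0.0]
ft_force: [-0.2, 0.3, 0.6]
width: 0.0322
time: 26.6
ee_pos: [0.581, -0.4167, 0.1018]
eef_rot: [0.772, -0.635, -0.0, -0.0]
ft_force: [-2.1, 5.0, 6.3]
width: 0.0137
time: 27.72
ee_pos: [0.5387, -0.4249, 0.1071]
eef_rot: [0.773, -0.635, 0.002, -0.002]
ft_force: [4.6, 5.2, 8.7]
width: 0.0135
time: 28.1
ee_pos: [0.5353, -0.4268, 0.1047]
eef_rot: [0.772, -0.636, -0.0, 0.0]
ft_force: [0.6, 0.6, -0.5]
width: 0.0302
time: 28.85
ee_pos: [0.3917, -0.4079, 0.2052]
eef_rot: [0.77, -0.638, -0.0, 0.001]
ft_force: [-0.5, -0.5, -0.2]
width: 0.0319
```

View pics/w2.png

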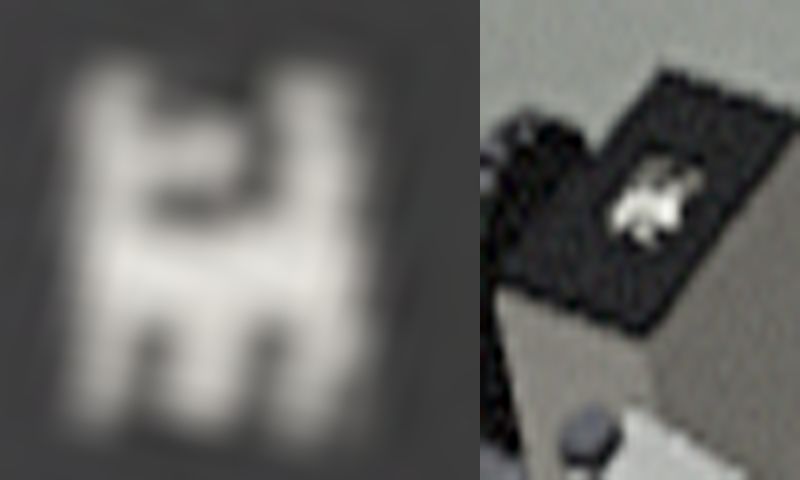

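The 3's lower half is now at the top of the window (bottom bar row 205) and the 4's top at the bottom (row 325), so the drum is at about 2.71 rad. About -20° remains, and strokes have been losing about 14° to compliance, so I command 33°.

```bash
python3 -m creep '[{"x":0.05,"y":0,"z":0,"spin":0},{"x":0.10,"y":-0.005,"z":0,"spin":0},{"x":0.15,"y":-0.0139,"z":0,"spin":0},{"x":0.1711,"y":-0.0139,"z":0,"spin":0},{"x":0.1711,"y":-0.0139,"z":-0.03,"spin":0},{"x":0.1711,"y":-0.0139,"z":-0.07,"spin":0},{"x":0.1711,"y":-0.0139,"z":-0.0964,"spin":0},{"x":0.1711,"y":-0.0139,"z":-0.0964,"spin":0},{"x":0.1711,"y":-0.0139,"z":-0.0964,"spin":0}]'; python3 -m creep '[{"x":0,"y":0,"z":0,"spin":0},{"x":0,"y":0,"z":0,"spin":0},{"x":0,"y":0,"z":0,"spin":0},{"x":0,"y":0,"z":0,"spin":0}]' 0 30;  python3 -m creep '[{"x":-0.0058,"y":-0.0012,"z":0.0013,"spin":0},{"x":-0.0115,"y":-0.0023,"z":0.0018,"spin":0},{"x":-0.017,"y":-0.0034,"z":0.0013,"spin":0},{"x":-0.0223,"y":-0.0044,"z":0.0002,"spin":0},{"x":-0.0223,"y":-0.0044,"z":0.0002,"spin":0},{"x":-0.0223,"y":-0.0044,"z":0.0002,"spin":0},{"x":-0.0223,"y":-0.0044,"z":0.0002,"spin":0}]'; python3 -m creep '[{"x":0,"y":0,"z":0,"spin":0},{"x":0,"y":0,"z":0,"spin":0},{"x":0,"y":0,"z":0,"spin":0}]' 0.032; python3 -m creep '[{"x":0,"y":0,"z":0.03,"spin":0},{"x":0,"y":0,"z":0.08,"spin":0},{"x":-0.04,"y":0.02,"z":0.1,"spin":0},{"x":-0.09,"y":0.02,"z":0.1,"spin":0},{"x":-0.14,"y":0.02,"z":0.1,"spin":0},{"x":-0.14,"y":0.02,"z":0.1,"spin":0}]'; python3 win.py pics/w3.png
```

```text
time: 30.08
ee_pos: [0.5682, -0.42, 0.1099]
eef_rot: [0.772, -0.635, 0.001, -0.0]
ft_force: [0.8, -0.1, 0.3]
width: 0.0318
time: 30.58
ee_pos: [0.5672, -0.4193, 0.1094]
eef_rot: [0.772, -0.635, -0.0, -0.0]
ft_force: [-2.0, 4.1, 5.4]
width: 0.0136
time: 31.45
ee_pos: [0.5479, -0.4231, 0.1106]
eef_rot: [0.773, -0.635, 0.002, -0.002]
ft_force: [7.8, 3.7, 4.1]
width: 0.0139
time: 31.82
ee_pos: [0.5441, -0.425, 0.1086]
eef_rot: [0.772, -0.636, -0.0, 0.0]
ft_force: [0.8, 0.1, -0.5]
width: 0.0304
time: 32.58
ee_pos: [0.4005, -0.4062, 0.209]
eef_rot: [0.77, -0.638, -0.0, 0.001]
ft_force: [0.3, -0.3, 0.4]
width: 0.032
```

View pics/w3.png

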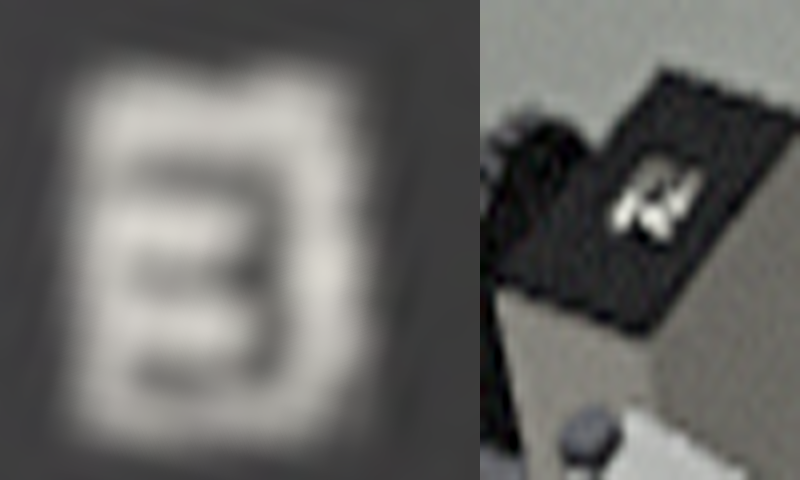

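The window shows a 3 with bars at rows 175, 270 and 370; the window runs about 60 to 445, so it is about 2 mm low. I check that numerically, along with the headsets and bystanders.

```bash
python3 - <<'E'
from m import *
w=cv2.imread("pics/w3.png")[:,:480].mean(-1)
f=lambda a:a.round().astype(int).tolist()
print("figure cols",f(w[40:470:10,150:230].mean(1))); print("plain cols",f(w[40:470:10,95:115].mean(1)), f(w[40:470:10,305:335].mean(1)))
c,W=cam("top"); heads(c,W); heads(c,W,.165,.182)
W0=np.load("top0.npy"); d=np.abs(W[...,2]-W0[...,2])>.012
n,l,s,ce=cv2.connectedComponentsWithStats(cv2.morphologyEx(d.astype(np.uint8),cv2.MORPH_OPEN,np.ones((3,3))))
for i in range(1,n):
    if s[i,4]>40: print("chg",s[i],np.nanmean(W[l==i],0).round(3))
E
```

```text
figure cols [62, 65, 79, 102, 128, 155, 176, 189, 196, 194, 183, 166, 147, 132, 129, 141, 160, 182, 196, 202, 197, 181, 162, 149, 146, 154, 170, 188, 199, 198, 187, 168, 148, 133, 128, 132, 144, 151, 148, 136, 117, 96, 79]
plain cols [65, 72, 82, 99, 120, 137, 155, 168, 175, 178, 177, 173, 166, 161, 159, 161, 169, 180, 188, 192, 190, 187, 184, 182, 179, 180, 182, 181, 180, 178, 174, 172, 170, 166, 166, 164, 158, 153, 142, 124, 105, 85, 70] [64, 69, 84, 106, 126, 148, 163, 170, 177, 182, 183, 186, 192, 195, 197, 196, 191, 189, 189, 191, 195, 201, 206, 207, 206, 202, 197, 194, 190, 187, 186, 183, 179, 173, 164, 154, 148, 137, 122, 108, 92, 78, 69]
crown 2094 [485.  99.] [ 712.4 -631.5  140.2  180.1   38.5] z 0.142
crown 31 [ 79. 219.] [396.7 526.5  20.2  12.   63.2] z 0.132
crown 27 [149. 269.] [257.9 336.9  11.2  24.1  13.2] z 0.131
crown 50 [265. 339.] [63.4 30.   6.9 75.2 26.7] z 0.138
crown 210 [280. 115.] [661.8 -28.2  74.1  22.9   1. ] z 0.174
crown 217 [319. 113.] [ 661.7 -132.6   22.5   74.5   88.7] z 0.174
crown 207 [241. 116.] [660.1  77.1  21.6  77.5  88.5] z 0.174
crown 112 [266. 344.] [ 63.1  29.9   7.2 126.5  26.2] z 0.175
chg [300  93  29  56 883] [ 0.649 -0.13   0.125]
chg [265  95  27  56 866] [ 0.648 -0.027  0.124]
chg [229  97  27  55 846] [0.647 0.076 0.124]
chg [  407   162   105   222 12359] [ 0.295 -0.284  0.562]
chg [278 177  28  51 789] [ 0.433 -0.071  0.001]
chg [327 177  33  52 868] [ 0.428 -0.237  0.001]
chg [175 180  32  52 846] [0.431 0.248 0.   ]
chg [277 333  29  31 471] [ 0.071 -0.03   0.217]
chg [241 345  19  39 433] [0.039 0.069 0.228]
chg [289 365  41  19 475] [ 0.055 -0.048  0.353]
```

The figure sits 2 mm low (bar rows 178, 278, 378 against a window middle of 258), which is about 3° too far. All else is in place. In earlier strokes the wheel turned about 0.84 of the measured tool travel, so I nudge it back until the measured travel is about 2.5 mm.

```bash
python3 -m creep '[{"x":0.05,"y":0,"z":0,"spin":0},{"x":0.10,"y":-0.01,"z":0,"spin":0},{"x":0.14,"y":-0.0179,"z":0,"spin":0},{"x":0.1508,"y":-0.0179,"z":0,"spin":0},{"x":0.1508,"y":-0.0179,"z":-0.03,"spin":0},{"x":0.1508,"y":-0.0179,"z":-0.07,"spin":0},{"x":0.1508,"y":-0.0179,"z":-0.0984,"spin":0},{"x":0.1508,"y":-0.0179,"z":-0.0984,"spin":0},{"x":0.1508,"y":-0.0179,"z":-0.0984,"spin":0}]'; python3 -m creep '[{"x":0,"y":0,"z":0,"spin":0},{"x":0,"y":0,"z":0,"spin":0},{"x":0,"y":0,"z":0,"spin":0},{"x":0,"y":0,"z":0,"spin":0},{"x":0,"y":0,"z":0,"spin":0}]' 0 30;  python3 -m creep '[{"x":0.003,"y":0.0006,"z":0,"spin":0},{"x":0.005,"y":0.001,"z":0,"spin":0},{"x":0.005,"y":0.001,"z":0,"spin":0},{"x":0.005,"y":0.001,"z":0,"spin":0}]'
```

```text
time: 33.85
ee_pos: [0.5561, -0.4226, 0.112]
eef_rot: [0.772, -0.636, 0.001, -0.0]
ft_force: [-0.2, -0.1, 0.7]
width: 0.0322
time: 34.48
ee_pos: [0.5557, -0.4216, 0.1113]
eef_rot: [0.772, -0.635, -0.0, -0.0]
ft_force: [-2.2, 4.1, 4.7]
width: 0.0139
time: 34.98
ee_pos: [0.5587, -0.4211, 0.1109]
eef_rot: [0.772, -0.636, -0.002, 0.001]
ft_force: [-10.8, 5.8, 9.4]
width: 0.0138
```

```bash
python3 -m creep '[{"x":0,"y":0,"z":0,"spin":0},{"x":0,"y":0,"z":0,"spin":0},{"x":0,"y":0,"z":0,"spin":0}]' 0.032; python3 -m creep '[{"x":0,"y":0,"z":0.03,"spin":0},{"x":0,"y":0,"z":0.08,"spin":0},{"x":-0.04,"y":0.02,"z":0.1,"spin":0},{"x":-0.09,"y":0.02,"z":0.1,"spin":0},{"x":-0.14,"y":0.02,"z":0.1,"spin":0},{"x":-0.14,"y":0.02,"z":0.1,"spin":0}]'; python3 win.py pics/w4.png;python3 - <<'E'
from m import *
w=cv2.imread("pics/w4.png")[:,:480].mean(-1)
print(w[40:470:10,150:230].mean(1).round().astype(int).tolist())
c,W=cam("top"); heads(c,W,.165,.182)
E
```

```text
time: 35.35
ee_pos: [0.5606, -0.4216, 0.1105]
eef_rot: [0.772, -0.636, 0.0, -0.0]
ft_force: [-0.5, 0.1, -0.1]
width: 0.0303
time: 36.1
ee_pos: [0.4167, -0.4031, 0.2108]
eef_rot: [0.771, -0.637, -0.0, 0.001]
ft_force: [0.3, -0.1, -0.0]
width: 0.032
[65, 71, 87, 110, 134, 154, 164, 163, 152, 130, 109, 102, 114, 139, 166, 185, 193, 191, 176, 157, 145, 146, 156, 172, 190, 201, 202, 193, 175, 153, 134, 125, 131, 149, 169, 182, 186, 179, 164, 144, 119, 96, 79]
crown 206 [280. 115.] [662.7 -28.2  72.1  22.7   0.9] z 0.173
crown 216 [319. 113.] [ 661.6 -132.7   22.    74.8   89. ] z 0.173
crown 209 [241. 115.] [660.2  77.1  21.7  71.5  88.7] z 0.174
crown 108 [266. 344.] [ 62.2  31.2   6.8 125.   27.4] z 0.173
```

View pics/w4.png

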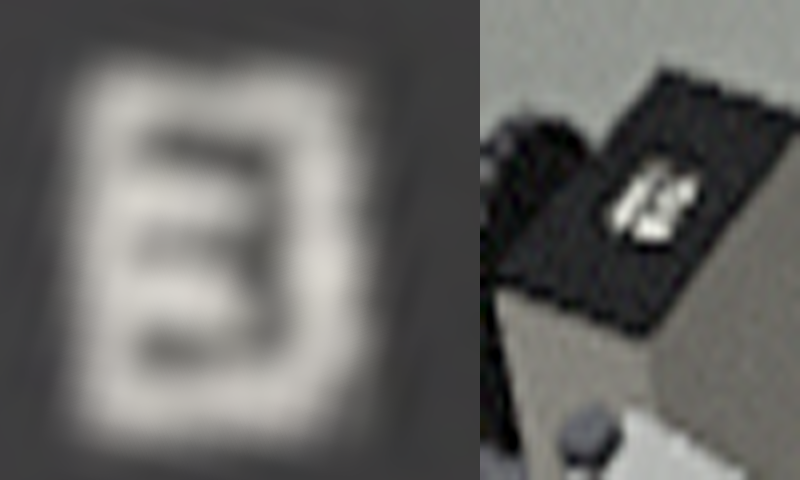

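The 3 is now centred (bar rows 150, 245 and 350, window middle about 255), with equal margins. Handing in.

```bash
python3 -c "
from bench import r; r.close_job(); print(r.read_state()['time'])"
```

```text
the job is handed in; nothing more can be done
the job is handed in; nothing more can be done
```

I hung all three headsets on the bar and then turned the counter's wheel until 3 showed in the window. The job was handed in at about 36 s on the robot's clock, with the arm clear of everything.

- **Headsets:** The last top view put the crowns at y = -133, -28 and +77 mm. Their tops were 173–174 mm above the table, as expected for hanging headsets, and they lined up with the bar within about 1–2°. No headset appeared to have been knocked aside.
- **Counter:** The wheel took three strokes down from 6. The last stroke went about 3° too far, so I nudged it back. The 3 now sits within about 1 mm of the middle of the window.
- **Other things on the table:** A depth comparison with the start, made before that nudge, showed changes only where the headsets and the arm had been. It only catches height changes over 12 mm and cannot see under the hanging headsets. The petri dish and slide box there were only checked by eye, in a picture taken before the wheel was turned.

One command was refused for missing row keys, and I resent it; nothing moved. No check failed.

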